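Seat a valve plug and check its depth with a depth gauge

ROBOT

A 6-joint arm with a two-finger parallel gripper is mounted at the origin on the work surface. World frame = base frame: x ahead of the robot, y to its left, z up, the work surface at z = 0. Lengths are in mm, angles in degrees, forces in N, time in s.
With the tool pointing down it reaches from about 300 to 850 mm from the base axis. Payload 4.2 kg.
Tool frame: the origin (TCP) lies at the very end of the fingers, on their centre line; the grasp point (between the pads) lies 19 mm behind it; z points along the fingers, y is the line along which they close (so a half turn about z gives the same grasp; the last joint's range is limited). The gripper opens to 91 mm and grips with 3 to 60 N. Pads are 32 mm wide; open, the fingers measure 118 mm over their backs; the gripper's body (76 mm by 178 mm) begins 60 mm behind the grasp point.
Start: joints at [74.771, 18.312, 89.639, -0, 72.044, -1.146], TCP at [139.917, 557.733, 213.976] pointing down, gripper open.
Joint ranges: [-177.97, 177.97], [-48.28, 115.42], [12.27, 149.76], [-77.06, 257.06], [2.81, 150.46], [-146.56, 146.56]. Speed limits (degrees/s): [147.25, 147.25, 180, 180, 180, 180].

INTERFACE

Orientations are given as [roll, pitch, yaw] about the fixed x, y, z axes, in that order (R = Rz(yaw) Ry(pitch) Rx(roll)).
In Python, from workcell import env, grab_frame gives the robot as it stands. The module is installed in compiled form; this text tells all that it offers.
- The arm moves only by the tool move_arm, never from a script. Its argument "plan" is a list of rows, each an object of numbers: "tx", "ty", "tz": the shift along the tool's x, y, z in cm; "wx", "wy", "wz": the turn, a rotation vector about the tool's x, y, z in rad. In form: [{"tx": .., "ty": .., "tz": .., "wx": .., "wy": .., "wz": ..}, ...]. A call has 1 to 12 rows; each row shifts and turns the commanded pose from where the row before left it, along the tool's axes as they then stand; what a row does not reach is not made up. A row lasts 1/12 s, in which the tool goes at most 41.7 mm and 7.16 degrees, less where a joint would pass 70% of its speed; a pose out of reach is approached as far as the arm can. A call is refused whole if a number of a shift passes 4.17 or a number of a turn 0.125, either way. A call with a gripper value outside its range is refused whole. "gripper" is the finger opening in cm, from 0 to 9.12, set as the call begins (left out, the last holds). The fingers move at their own pace and stop on an object; "force" is the grip in N (left out, the last holds). Time passes only in rows, so rows that do not move let the fingers close. It gives the time, the measured TCP pose, the force, the opening and the grip force at its end, in the units of the state.
- env.state(): the state, without advancing time (a new reading comes with each control period).
- grab_frame(name): name is "side" or "top"; returns a dict with "color" (400x640x3 uint8, red, green, blue), "vfov" (degrees; the focal length in pixels is half the picture's height over the tangent of half this angle, whatever the lens; pixels are square), "cx", "cy" (the principal point, pixels), "k1" (the pictures are not rectified: a ray, as slopes to the right and down, at radius r is drawn at 1 + k1 r^2 times it, then the intrinsics apply), "view" (4x4, takes a point from world to camera coordinates). Camera axes: x right, y up, looking along -z (the intrinsics and any distortion apply to the point x, -y, -z); pixel columns grow to the right and rows downward; lengths in mm; the calibration is good to about 2 mm. A picture is of the moment at which its call begins. There is no depth.
- env.job_done(): hands the job in; it is judged then, once.
The state is a dict: "time_s": time; "qpos": joint angles; "qvel": joint speeds; "effort": joint torques, N m; "ee_pos": TCP position; "ee_rot": TCP orientation; "force": force on the tool from outside, world axes, zero at the start; "torque": the same for the moment, N m; "gripper_width": finger opening in mm; "gripper_force": force on a finger pad.
Only numpy, scipy, OpenCV 4.12 (cv2) and the standard library are available. Lean on these libraries where they do the work, as an engineer would, in place of code of your own. Each camera call takes 0.05 s, during which the arm holds its last target. There are 200 camera calls.

TASK

On the valve body in the white-jawed nest, push the plug in its top port fully home with the fingertips while the depth gauge is still standing on its block. Then take the depth gauge, stand it upright over the port with its foot flat along the two bolt lugs and its plunger tip on the plug's centre mark, inside the scribed ring, and finish still gripping it there, pressing it down lightly with about 8 N so that the depth can be read. Leave the grease jar, the spare plug and the spanner where they are.

Things in the scene. Friction and masses are not known exactly. Their poses are not given: they have to be found in the camera images.
- valve: black tee-shaped valve body fixed in a nest (aluminium plate 150 x 200 x 12 mm, white jaws). Origin: centre of the nest's underside on the bench; z up, on the axis of the top port. y runs along the pipe run (190 mm long, centre 52 mm up, diameter up to 58 mm) and the two bolt lugs; a side port points to +x, to 68 mm. Top port: collar 72 mm outside, bore 51 mm, rim 105 mm above the origin
- port (a point): point on the top port's axis, level with the lug tops, 107 mm above valve's origin, axes as valve. The two bolt lugs: round, 26 mm in diameter, centred at y = +43 and -43 mm, with flat tops 2 mm higher than the port's rim; the gauge's foot rests on these two tops, bridging the port
- plug_mark (a point): centre mark (punched dot in a scribed 15 mm ring) on the flat top of the aluminium plug, 50 mm in diameter, in the top port; it goes down with the plug. The plug starts 1 to 5 mm above the lug tops (3 to 7 mm above the rim); fully home it lies 5 mm below the lug tops (3 mm below the rim)
- plug (a joint): how far the plug is pushed in, m: 0 = 5 mm above the lug tops, 0.010 = fully home on its stop; starts at 0 to 0.004; tight O-ring fit, slides at about 7 to 10 N when pushed slowly and stays where it is left
- gauge: digital depth gauge, about 0.29 kg, standing on its foot on the block. Origin: centre of the foot's underside; z up, y along the foot, x to the display. Steel foot 18 (x) x 102 (y) x 10 mm; grey case 24 (x) x 46 (y) mm, from 22 to 84 mm up, flat sides 46 mm apart across y to grip; round bezel 43 mm in diameter, 4 mm thick on +x; cap up to 92 mm. A half turn makes no difference
- gauge_tip (a point): end of the gauge's 5 mm ball-ended plunger, in the middle of the foot; it moves with the plunger along the gauge's z axis
- plunger (a joint): how far the plunger tip stands out below the foot's underside, m: 0 = level with the foot (as it stands on the block), 0.010 = fully out; a soft spring pushes it out with 0.6 N (out) to 1.6 N (in). It reads 0.005 with the foot flat on the lugs over a plug fully home
- setblock: plain steel setting block, 70 (x) x 136 (y) x 25 mm (z), fixed; origin at the centre of its underside, its top is 25 mm up; the gauge stands near its middle, foot roughly along y
- grease: small round jar of grease, 52 mm in diameter, 48 mm high, standing on the bench between the valve and the setting block; bystander
- spare: spare aluminium plug, 50 mm in diameter, 24 mm high, with a groove, lying loose on the bench near the robot; bystander, origin at the centre of its underside
- spanner: steel spanner, 170 mm long, lying across the bench beyond the jar; bystander
Mind the look-alikes: they are no part of the job. Leave any red or turquoise look-alike of the gauge alone.

How it is judged:
By the outcome, as a careful person would: the job done as asked, in the order asked, and still so for the second after the job is handed in, while the arm keeps its last pose, push and grip.
It also fails if it takes over 54 s, if anything falls off the work surface, if the arm or the gripper's body presses on something with over 40 N, if the wrist force passes 120 N, or if a joint passes its speed limit or range.

## Working session

There is one attempt and no reset: what is moved stays moved. The work goes in short steps, Python scripts to look and compute and a tool call to move; the robot and the scene stay as the last step left them, time stands still between calls to the robot, and variables do not carry over. Pictures are saved under pics/ and viewed, at most 10 in all, crops included, and the job is handed in when it is done.

Besides the shell and the picture viewer there is one more tool, called as name(argument=value, ...), one argument or row to a line, values as JSON. move_arm: Moves the arm, as the interface text tells. Its arguments: {"type":"object","properties":{"plan":{"type":"array","items":{"type":"object","properties":{"tx":{"type":"number"},"ty":{"type":"number"},"tz":{"type":"number"},"wx":{"type":"number"},"wy":{"type":"number"},"wz":{"type":"number"}}}},"gripper":{"type":"number"},"force":{"type":"number"}},"required":["plan"]}

```bash
mkdir -p pics
cat > h.py <<'E'
import numpy as np, cv2, pickle
from workcell import env, grab_frame
def snap(n,tag):
    f=grab_frame(n); pickle.dump(f,open(f'pics/{tag}.pkl','wb')); cv2.imwrite(f'pics/{tag}.png',f['color'][:,:,::-1]); return f
def load(tag): return pickle.load(open(f'pics/{tag}.pkl','rb'))
def K(f):
    F=200/np.tan(np.radians(f['vfov']/2)); return F
def proj(f,P):
    P=np.atleast_2d(P); V=np.array(f['view']); c=P@V[:3,:3].T+V[:3,3]
    u=np.c_[c[:,0],-c[:,1]]/(-c[:,2:]); r2=(u**2).sum(1,keepdims=True)
    return u*(1+f['k1']*r2)*K(f)+[f['cx'],f['cy']]
def ray(f,p):
    d=(np.array(p,float)-[f['cx'],f['cy']])/K(f); u=d.copy()
    for _ in range(30): u=d/(1+f['k1']*(u@u))
    V=np.array(f['view']); R=V[:3,:3]; return -R.T@V[:3,3], R.T@np.array([u[0],-u[1],-1])
def atz(f,p,z):
    o,d=ray(f,p); return o+d*(z-o[2])/d[2]
def tri(fs,ps):
    A=np.zeros((3,3));b=np.zeros(3)
    for f,p in zip(fs,ps):
        o,d=ray(f,p); d/=np.linalg.norm(d); M=np.eye(3)-np.outer(d,d); A+=M;b+=M@o
    return np.linalg.solve(A,b)
def crop(f,x,y,w,h,s,tag):
    im=cv2.resize(f['color'][y:y+h,x:x+w,::-1],None,fx=s,fy=s,interpolation=cv2.INTER_CUBIC); cv2.imwrite(f'pics/{tag}.png',im)
E
python3 - <<'E'
from h import *
a=snap('side','s0');b=snap('top','t0')
cv2.imwrite('pics/both.png',cv2.resize(np.vstack([a['color'],b['color']])[:,:,::-1],None,fx=.75,fy=.75))
for f in(a,b): print(f['vfov'],f['cx'],f['cy'],f['k1'],np.round(f['view'],3).tolist())
print(env.state())
E
```

```text
45.65641693302007 319.70693836851245 205.35669021288257 -0.14239489991936996 [[-0.68, -0.733, 0.01, 417.33], [0.577, -0.527, 0.625, -403.277], [-0.452, 0.431, 0.781, -752.405], [0.0, 0.0, 0.0, 1.0]]
42.12205747605021 318.76996861109575 198.56434899932546 -0.008660356497313542 [[-0.016, -1.0, 0.005, 7.052], [0.979, -0.014, 0.205, -607.069], [-0.205, 0.008, 0.979, -1083.804], [0.0, 0.0, 0.0, 1.0]]
{'time_s': 0.1, 'qpos': array([ 7.47691498e+01,  1.83472417e+01,  8.96977940e+01,  4.32105287e-04,
        7.20420747e+01, -1.14358644e+00]), 'qvel': array([ 0.01521859, -0.15827113, -0.09991398, -0.0435511 , -0.12537598,
       -0.10964906]), 'effort': array([-1.10420845e-04, -4.13337100e+01, -2.32510471e+01,  7.28233298e-02,
        4.21311543e-02, -6.35255287e-05]), 'ee_pos': array([139.81641204, 557.30080927, 213.22270957]), 'ee_rot': array([-1.79912915e+02, -2.14931988e-03,  1.65912601e+02]), 'force': array([-0.24530561,  0.29076659,  0.46940601]), 'torque': array([-0.00159888,  0.03244561, -0.01834712]), 'gripper_force': 0.0, 'gripper_width': 90.84808965354765}
```

View pics/both.png

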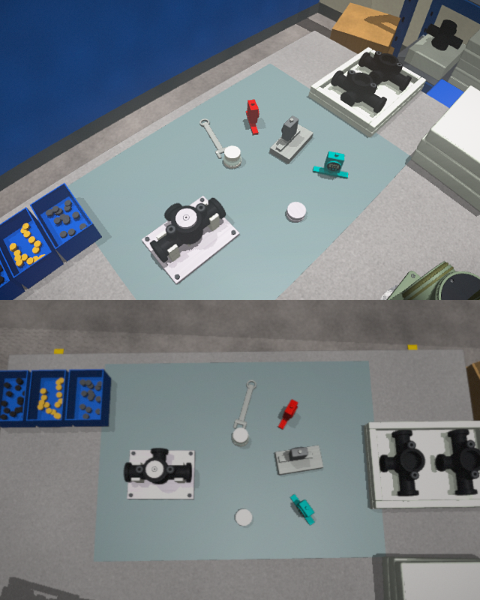

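The grey gauge on the steel block (side ≈ 387,167; top ≈ 397,204) fits the description. The red one (337,150) and the turquoise one (440,218) stand off the block and are look-alikes. The valve is at about (248,290) in side and (205,225) in top. I'll confirm this in enlarged crops.

Run:
```python
from h import *
s=load('s0');t=load('t0')
def c(f,x,y,w,h,k): return cv2.resize(f['color'][y:y+h,x:x+w,::-1],(w*k,h*k),interpolation=cv2.INTER_CUBIC)
# valve crops: side x180..330 y250..380 ; top 155..275,185..275
cv2.imwrite('pics/valve.png',np.hstack([c(s,190,255,130,120,3),c(t,160,190,102,90,4)]))if 0 else None
cv2.imwrite('pics/vs.png',c(s,185,250,140,125,5)[:600]); 
A=c(t,160,190,110,75,7); cv2.imwrite('pics/vt.png',A)
B=np.hstack([c(s,350,140,75,85,5),c(t,360,180,75,85,5)]); cv2.imwrite('pics/g.png',B)
```

```text
(no output)
```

View pics/vs.png

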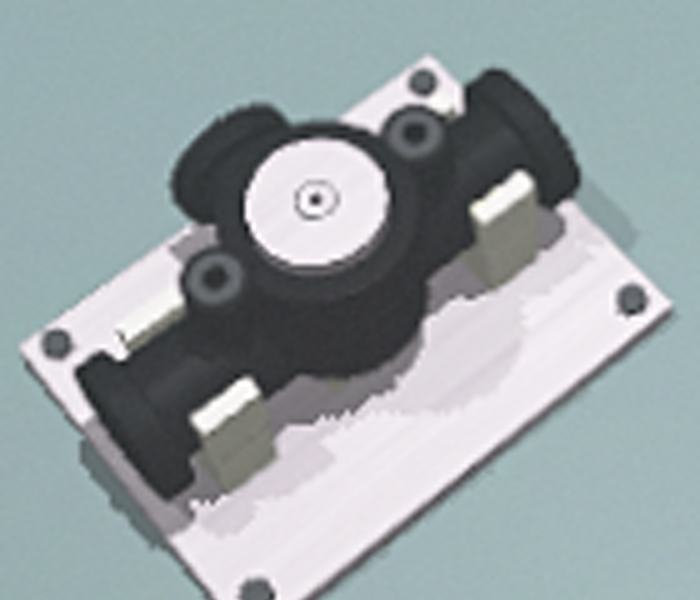

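View pics/vt.png

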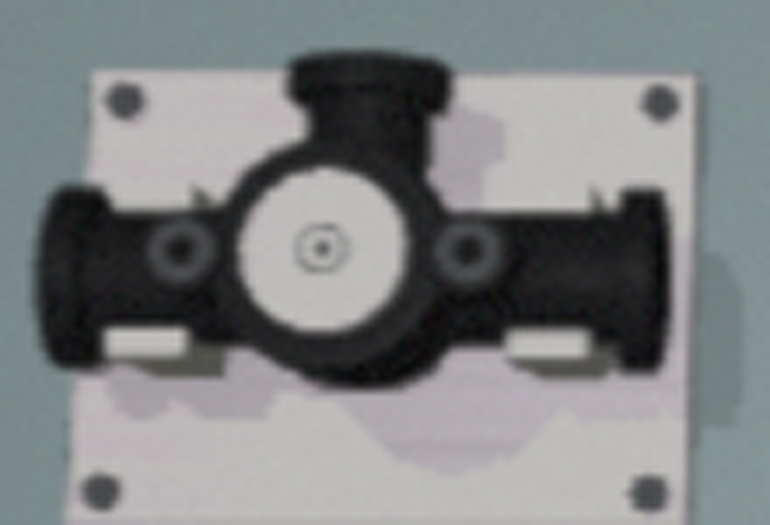

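View pics/g.png

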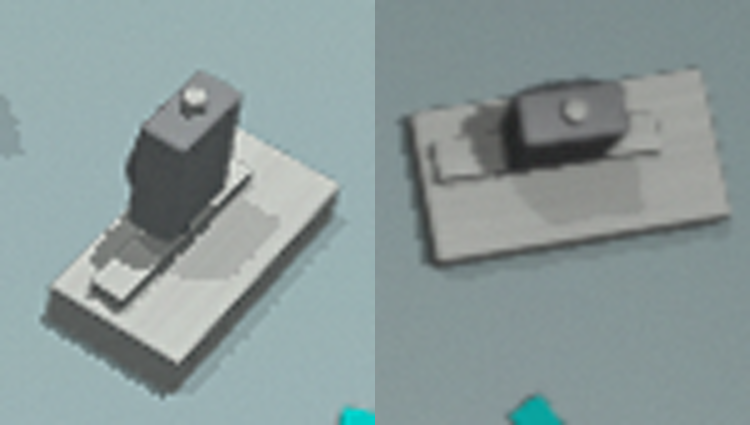

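Side crop: mark at (316,200), lug tops at (413,134) and (213,277). Top crop: mark at (322,249), lugs at (181,250) and (469,250). Gauge crop: the grey gauge stands on the steel block, cap at (195,97) in side and (200,110) in top. So this is the right one. Next I'll fit the poses.

Run:
```python
from h import *
from scipy.optimize import least_squares
s=load('s0');t=load('t0')
def px(x,y,k,x0,y0): return np.array([(x+.5)/k-.5+x0,(y+.5)/k-.5+y0])
vs=lambda x,y:px(x,y,5,185,250); vt=lambda x,y:px(x,y,7,160,190)
gs=lambda x,y:px(x,y,5,350,140); gt=lambda x,y:px(x-375,y,5,360,180)
def T(q,P): 
    c,n=np.cos(q[2]),np.sin(q[2]); return np.array([q[0]+c*P[0]-n*P[1],q[1]+n*P[0]+c*P[1],P[2]])
def fit(obs,q0):
    def r(q): return np.concatenate([proj(f,T(q,P))[0]-p for f,P,p in obs])
    o=least_squares(r,q0,loss='soft_l1'); q=o.x; print(np.round(q[:2],1),np.degrees(q[2]).round(2)); print(np.round(r(q).reshape(-1,2),1).tolist())
    return q
print('mark tri',tri([s,t],[vs(316,200),vt(322,249)]))
ls=[tri([s,t],[vs(*a),vt(*b)]) for a,b in(((413,134),(469,250)),((213,277),(181,250)))]; print('lugs',ls)
m=(ls[0]+ls[1])/2; q0=[m[0],m[1],0]
# right lug in top = -y
V=[(s,(0,-43,107),vs(413,134)),(s,(0,43,107),vs(213,277)),(t,(0,-43,107),vt(469,250)),(t,(0,43,107),vt(181,250))]
fit(V,q0); fit(V[:2],q0); fit(V[2:],q0)
print('plate corners',[np.round(atz(t,vt(*p),12),1).tolist() for p in((92,70),(695,73))])
c=tri([s,t],[gs(195,97),gt(575,110)]);print('cap',c)
G=[(s,(0,0,116),gs(195,97)),(t,(0,0,116),gt(575,110)),
 (t,(12,23,109),gt(514,93)),(t,(12,-23,109),gt(622,81)),(t,(-12,-23,109),gt(628,130)),(t,(-12,23,109),gt(517,143)),
 (s,(12,-23,109),gs(199,71)),(s,(-12,-23,109),gs(243,95)),(s,(-12,23,109),gs(190,150)),(s,(12,23,109),gs(146,124)),
 (t,(9,51,35),gt(433,148)),(t,(-9,51,35),gt(440,178)),(t,(-9,-51,35),gt(659,148)),
 (s,(9,51,35),gs(92,285)),(s,(-9,51,35),gs(120,298)),(s,(-9,-51,35),gs(250,174))]
for yaw in(0,):
  q=fit(G,[c[0],c[1],yaw]); fit([g for g in G if g[0] is s],[c[0],c[1],yaw]);fit([g for g in G if g[0] is t],[c[0],c[1],yaw])
for n,p in(('grease',(240,433)),): print(n,atz(t,(240/.75,133/.75),48)); 
print('spanner end',atz(t,(251/.75,83/.75),3),'red',atz(t,(293/.75,102/.75),60),'turq',atz(t,(303/.75,209/.75),40))
```

```text
mark tri [543.43867638 235.57856728 110.91091962]
lugs [array([543.45888506, 192.68210563, 106.15160986]), array([544.65532262, 278.75340116, 107.77042909])]
[544.1 235.8] -1.18
[[-0.0, -0.1], [0.1, 0.1], [-0.1, 0.1], [0.0, -0.1]]
[544.1 235.8] -1.48
[[0.0, -0.0], [-0.0, 0.0]]
[544.  235.7] -0.82
[[-0.1, -0.0], [0.1, 0.0]]
plate corners [[620.3, 334.3, 12.0], [616.4, 135.7, 12.0]]
cap [ 586.48150773 -171.60254553  116.63002225]
[ 586.6 -171.4] 7.49
[[-0.4, 0.1], [-0.0, 0.2], [-0.0, 0.3], [-0.3, -0.4], [0.6, 0.8], [1.3, 1.3], [-0.1, -0.8], [0.3, -0.4], [-1.2, 0.6], [-1.8, 0.4], [-0.2, -0.9], [-0.3, 0.9], [0.5, 0.4], [-0.7, -0.9], [0.4, 0.6], [0.1, -0.9]]
[ 585.8 -171.7] 7.69
[[0.0, 0.3], [0.2, -0.7], [0.6, -0.3], [-0.8, 0.7], [-1.4, 0.5], [-0.2, -0.7], [0.8, 0.8], [0.4, -0.8]]
[ 587.4 -171.1] 7.26
[[-0.2, -0.2], [-0.1, -0.1], [-0.4, -0.7], [0.4, 0.5], [1.2, 0.9], [-0.4, -1.4], [-0.5, 0.4], [0.3, 0.2]]
grease [659.16971841  -5.70712415  48.        ]
spanner end [835.81859431 -44.27978279   3.        ] red [ 750.72602451 -167.7944984    60.        ] turq [ 430.38949148 -185.71695675   40.        ]
```

move_arm(
  plan=[
    {"wz": -0.1125},
    {"wz": -0.1125},
    {"tx": -2.93,"ty": -2.24,"tz": 0.3},
    {"tx": -2.93,"ty": -2.24,"tz": 0.3},
    {"tx": -2.93,"ty": -2.24,"tz": 0.3},
    {"tx": -2.93,"ty": -2.24,"tz": 0.3},
    {"tx": -2.93,"ty": -2.24,"tz": 0.3},
    {"tx": -2.93,"ty": -2.24,"tz": 0.3},
    {"tx": -2.93,"ty": -2.24,"tz": 0.3},
    {"tx": -2.93,"ty": -2.24,"tz": 0.3},
    {"tx": -2.93,"ty": -2.24,"tz": 0.3},
    {"tx": -2.93,"ty": -2.24,"tz": 0.3},
  ],
  gripper=0,
  force=20,
)

```text
schema error: expected keys tx, ty, tz, wx, wy, wz
```

move_arm(
  plan=[
    {"tx": -2.93,"ty": -2.24,"tz": 0.3},
    {"tx": -2.93,"ty": -2.24,"tz": 0.3},
    {"tx": -2.93,"ty": -2.24,"tz": 0.3},
    {"tx": -2.93,"ty": -2.24,"tz": 0.3},
    {},
    {},
    {},
  ],
)

```text
schema error: expected keys tx, ty, tz, wx, wy, wz
```

```bash
cat >> h.py <<'E'
from scipy.spatial.transform import Rotation as Ro
def delta(x,y,z,yaw,s=None):
    s=s or env.state(); R=Ro.from_euler('xyz',s['ee_rot'],degrees=True); Rt=Ro.from_euler('xyz',[180,0,yaw],degrees=True)
    e=np.array([x,y,z])-s['ee_pos']
    print('t',round(s['time_s'],2),'pos',s['ee_pos'].round(1),'rot',s['ee_rot'].round(2),'F',s['force'].round(1),'w',round(s['gripper_width'],1),'gf',round(s['gripper_force'],1),'q6',s['qpos'].round(0))
    print('shift cm (current axes)',(R.inv().apply(e)/10).round(3),'(target axes)',(Rt.inv().apply(e)/10).round(3),'rot rad',(R.inv()*Rt).as_rotvec().round(4))
E
python3 - <<'E'
from h import *
delta(543.8,235.7,116,178.8)
s=snap('side','s1');t=snap('top','t1')
def c(f,x,y,w,h,k): return cv2.resize(f['color'][y:y+h,x:x+w,::-1],(w*k,h*k),interpolation=cv2.INTER_CUBIC)
cv2.imwrite('pics/c1.png',np.hstack([c(s,170,180,130,150,3),c(t,160,160,130,150,3)]))
E
```

```text
t 0.1 pos [139.8 557.3 213.2] rot [-179.91   -0.    165.91] F [-0.2  0.3  0.5] w 90.8 gf 0.0 q6 [75. 18. 90.  0. 72. -1.]
shift cm (current axes) [-47.012 -21.345   9.753] (target axes) [-41.063 -31.307   9.722] rot rad [-1.500e-03 -2.000e-04 -2.249e-01]
```

View pics/c1.png

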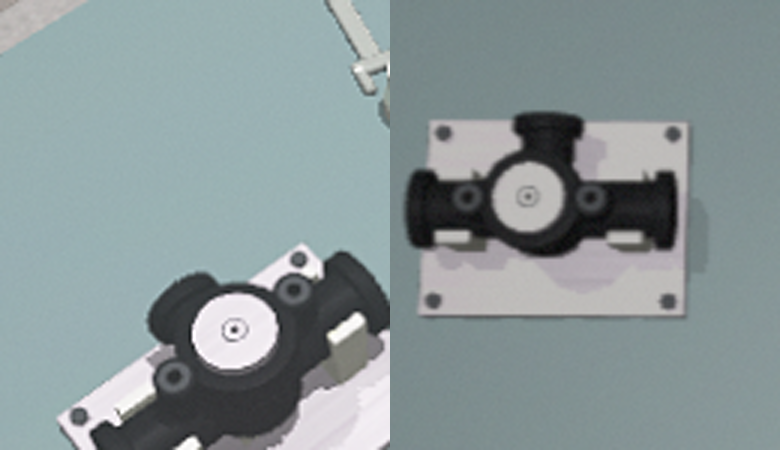

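The moves were refused because every row needs all six keys, so the arm hasn't moved and the view is unchanged.

move_arm(
  plan=[
    {"tx": 0,"ty": 0,"tz": 0,"wx": 0,"wy": 0,"wz": -0.1125},
    {"tx": 0,"ty": 0,"tz": 0,"wx": 0,"wy": 0,"wz": -0.1125},
    {"tx": -2.93,"ty": -2.24,"tz": 0.3,"wx": 0,"wy": 0,"wz": 0},
    {"tx": -2.93,"ty": -2.24,"tz": 0.3,"wx": 0,"wy": 0,"wz": 0},
    {"tx": -2.93,"ty": -2.24,"tz": 0.3,"wx": 0,"wy": 0,"wz": 0},
    {"tx": -2.93,"ty": -2.24,"tz": 0.3,"wx": 0,"wy": 0,"wz": 0},
    {"tx": -2.93,"ty": -2.24,"tz": 0.3,"wx": 0,"wy": 0,"wz": 0},
    {"tx": -2.93,"ty": -2.24,"tz": 0.3,"wx": 0,"wy": 0,"wz": 0},
    {"tx": -2.93,"ty": -2.24,"tz": 0.3,"wx": 0,"wy": 0,"wz": 0},
    {"tx": -2.93,"ty": -2.24,"tz": 0.3,"wx": 0,"wy": 0,"wz": 0},
    {"tx": -2.93,"ty": -2.24,"tz": 0.3,"wx": 0,"wy": 0,"wz": 0},
    {"tx": -2.93,"ty": -2.24,"tz": 0.3,"wx": 0,"wy": 0,"wz": 0},
  ],
  gripper=0,
  force=20,
)

```text
time_s: 1.2
ee_pos: [429.3, 326.3, 183.8]
ee_rot: [180.0, -0.0, 178.8]
force: [0.3, 1.3, -0.0]
gripper_width: 14.3
gripper_force: 0.0
```

move_arm(
  plan=[
    {"tx": -2.93,"ty": -2.24,"tz": 0.3,"wx": 0,"wy": 0,"wz": 0},
    {"tx": -2.93,"ty": -2.24,"tz": 0.3,"wx": 0,"wy": 0,"wz": 0},
    {"tx": -2.93,"ty": -2.24,"tz": 0.3,"wx": 0,"wy": 0,"wz": 0},
    {"tx": -2.93,"ty": -2.24,"tz": 0.3,"wx": 0,"wy": 0,"wz": 0},
    {"tx": 0,"ty": 0,"tz": 0,"wx": 0,"wy": 0,"wz": 0},
    {"tx": 0,"ty": 0,"tz": 0,"wx": 0,"wy": 0,"wz": 0},
    {"tx": 0,"ty": 0,"tz": 0,"wx": 0,"wy": 0,"wz": 0},
  ],
)

```text
time_s: 1.78
ee_pos: [543.0, 235.7, 171.6]
ee_rot: [180.0, -0.1, 178.8]
force: [-0.0, 0.6, -0.0]
gripper_width: 0.6
gripper_force: 0.0
```

Run:
```python
from h import *
delta(543.8,235.7,116,178.8)
s=snap('side','s2');t=snap('top','t2')
def c(f,x,y,w,h,k): return cv2.resize(f['color'][y:y+h,x:x+w,::-1],(w*k,h*k),interpolation=cv2.INTER_CUBIC)
cv2.imwrite('pics/c2.png',np.hstack([c(s,170,180,130,150,3),c(t,160,160,130,150,3)]))
```

```text
t 1.78 pos [543.  235.7 171.6] rot [ 1.7999e+02 -7.0000e-02  1.7877e+02] F [-0.   0.6 -0. ] w 0.6 gf 0.0 q6 [ 22.  22.  91.   0.  67. -66.]
shift cm (current axes) [-8.800e-02  2.000e-03  5.561e+00] (target axes) [-8.100e-02  3.000e-03  5.561e+00] rot rad [ 0.0001 -0.0013 -0.0004]
```

move_arm(
  plan=[
    {"tx": -0.08,"ty": 0,"tz": 1.9,"wx": 0,"wy": 0,"wz": 0},
    {"tx": 0,"ty": 0,"tz": 1.9,"wx": 0,"wy": 0,"wz": 0},
    {"tx": 0,"ty": 0,"tz": 1.5,"wx": 0,"wy": 0,"wz": 0},
    {"tx": 0,"ty": 0,"tz": 0,"wx": 0,"wy": 0,"wz": 0},
    {"tx": 0,"ty": 0,"tz": 0.2,"wx": 0,"wy": 0,"wz": 0},
    {"tx": 0,"ty": 0,"tz": 0.2,"wx": 0,"wy": 0,"wz": 0},
    {"tx": 0,"ty": 0,"tz": 0.15,"wx": 0,"wy": 0,"wz": 0},
    {"tx": 0,"ty": 0,"tz": 0.15,"wx": 0,"wy": 0,"wz": 0},
    {"tx": 0,"ty": 0,"tz": 0,"wx": 0,"wy": 0,"wz": 0},
  ],
)

```text
time_s: 2.63
ee_pos: [544.4, 235.8, 112.4]
ee_rot: [180.0, 0.0, 178.8]
force: [-0.8, 0.0, -0.6]
gripper_width: 0.5
gripper_force: 0.0
```

move_arm(
  plan=[
    {"tx": -0.04,"ty": 0,"tz": 0.1,"wx": 0,"wy": 0,"wz": 0},
    {"tx": 0,"ty": 0,"tz": 0.1,"wx": 0,"wy": 0,"wz": 0},
    {"tx": 0,"ty": 0,"tz": 0.1,"wx": 0,"wy": 0,"wz": 0},
    {"tx": 0,"ty": 0,"tz": 0.1,"wx": 0,"wy": 0,"wz": 0},
    {"tx": 0,"ty": 0,"tz": 0.1,"wx": 0,"wy": 0,"wz": 0},
    {"tx": 0,"ty": 0,"tz": 0.1,"wx": 0,"wy": 0,"wz": 0},
  ],
)

```text
time_s: 3.13
ee_pos: [545.1, 235.7, 107.3]
ee_rot: [180.0, 0.1, 178.8]
force: [-1.6, -1.1, 7.8]
gripper_width: 0.6
gripper_force: 3.4
```

move_arm(
  plan=[
    {"tx": 0.05,"ty": 0,"tz": 0.1,"wx": 0,"wy": 0,"wz": 0},
    {"tx": 0,"ty": 0,"tz": 0.1,"wx": 0,"wy": 0,"wz": 0},
    {"tx": 0,"ty": 0,"tz": 0.1,"wx": 0,"wy": 0,"wz": 0},
    {"tx": 0,"ty": 0,"tz": 0.1,"wx": 0,"wy": 0,"wz": 0},
    {"tx": 0,"ty": 0,"tz": 0.05,"wx": 0,"wy": 0,"wz": 0},
    {"tx": 0,"ty": 0,"tz": 0.05,"wx": 0,"wy": 0,"wz": 0},
  ],
)

```text
time_s: 3.63
ee_pos: [545.0, 235.8, 102.4]
ee_rot: [180.0, 0.1, 178.8]
force: [-0.7, -0.8, 6.1]
gripper_width: 0.7
gripper_force: 3.2
```

move_arm(
  plan=[
    {"tx": 0,"ty": 0,"tz": 0.05,"wx": 0,"wy": 0,"wz": 0},
    {"tx": 0,"ty": 0,"tz": 0.05,"wx": 0,"wy": 0,"wz": 0},
    {"tx": 0,"ty": 0,"tz": 0.05,"wx": 0,"wy": 0,"wz": 0},
    {"tx": 0,"ty": 0,"tz": 0,"wx": 0,"wy": 0,"wz": 0},
  ],
)

```text
time_s: 3.97
ee_pos: [545.1, 235.7, 102.2]
ee_rot: [179.9, 0.2, 178.8]
force: [-2.1, -1.9, 13.5]
gripper_width: 0.4
gripper_force: 6.7
```

move_arm(
  plan=[
    {"tx": 0,"ty": 0,"tz": 0.06,"wx": 0,"wy": 0,"wz": 0},
    {"tx": 0,"ty": 0,"tz": 0.06,"wx": 0,"wy": 0,"wz": 0},
    {"tx": 0,"ty": 0,"tz": 0,"wx": 0,"wy": 0,"wz": 0},
  ],
)

```text
time_s: 4.22
ee_pos: [545.1, 235.8, 102.2]
ee_rot: [179.9, 0.2, 178.8]
force: [-4.2, -2.5, 19.7]
gripper_width: 0.3
gripper_force: 9.7
```

move_arm(
  plan=[
    {"tx": 0,"ty": 0,"tz": -2.5,"wx": 0,"wy": 0,"wz": 0},
    {"tx": 0,"ty": 0,"tz": -3,"wx": 0,"wy": 0,"wz": 0},
    {"tx": 0,"ty": 0,"tz": -3,"wx": 0,"wy": 0,"wz": 0},
    {"tx": -0.5,"ty": -4.06,"tz": 0,"wx": 0,"wy": 0,"wz": 0},
    {"tx": -0.5,"ty": -4.06,"tz": 0,"wx": 0,"wy": 0,"wz": 0},
    {"tx": -0.5,"ty": -4.06,"tz": 0,"wx": 0,"wy": 0,"wz": 0},
    {"tx": -0.5,"ty": -4.06,"tz": 0,"wx": 0,"wy": 0,"wz": 0},
    {"tx": -0.5,"ty": -4.06,"tz": 0,"wx": 0,"wy": 0,"wz": 0},
    {"tx": -0.5,"ty": -4.06,"tz": 0,"wx": 0,"wy": 0,"wz": 0},
    {"tx": -0.5,"ty": -4.06,"tz": 0,"wx": 0,"wy": 0,"wz": 0},
    {"tx": -0.5,"ty": -4.06,"tz": 0,"wx": 0,"wy": 0,"wz": 0},
    {"tx": -0.5,"ty": -4.06,"tz": 0,"wx": 0,"wy": 0,"wz": 0},
  ],
)

```text
time_s: 5.22
ee_pos: [581.4, -132.7, 183.3]
ee_rot: [180.0, 0.0, 178.8]
force: [1.0, 0.4, -0.5]
gripper_width: 0.7
gripper_force: 0.0
```

move_arm(
  plan=[
    {"tx": -0.5,"ty": -4.06,"tz": 0,"wx": 0,"wy": 0,"wz": 0},
    {"tx": 0,"ty": 0,"tz": 0,"wx": 0,"wy": 0,"wz": -0.076},
    {"tx": 0,"ty": 0,"tz": 0,"wx": 0,"wy": 0,"wz": -0.076},
    {"tx": 0,"ty": 0,"tz": 0,"wx": 0,"wy": 0,"wz": 0},
    {"tx": 0,"ty": 0,"tz": 0,"wx": 0,"wy": 0,"wz": 0},
    {"tx": 0,"ty": 0,"tz": 0,"wx": 0,"wy": 0,"wz": 0},
    {"tx": 0,"ty": 0,"tz": 0,"wx": 0,"wy": 0,"wz": 0},
  ],
  gripper=9.12,
)

```text
time_s: 5.8
ee_pos: [585.8, -170.8, 183.3]
ee_rot: [180.0, 0.0, -172.5]
force: [0.5, -0.3, 0.3]
gripper_width: 44.4
gripper_force: 0.0
```

Run:
```python
from h import *
delta(586.6,-171.5,66,187.5)
s=snap('side','s3');t=snap('top','t3')
def c(f,x,y,w,h,k): return cv2.resize(f['color'][y:y+h,x:x+w,::-1],(w*k,h*k),interpolation=cv2.INTER_CUBIC)
cv2.imwrite('pics/c3.png',np.vstack([np.hstack([c(s,330,90,130,130,3),c(t,330,130,130,130,3)]),np.hstack([c(s,190,240,130,70,3),c(t,160,190,130,70,3)])]))
```

```text
t 5.8 pos [ 585.8 -170.8  183.3] rot [ 1.8000e+02  1.0000e-02 -1.7249e+02] F [ 0.5 -0.3  0.3] w 44.4 gf 0.0 q6 [ -17.   23.   88.    0.   70. -115.]
shift cm (current axes) [-0.069 -0.084 11.73 ] (target axes) [-0.07  -0.084 11.73 ] rot rad [0.     0.0001 0.0001]
```

View pics/c3.png

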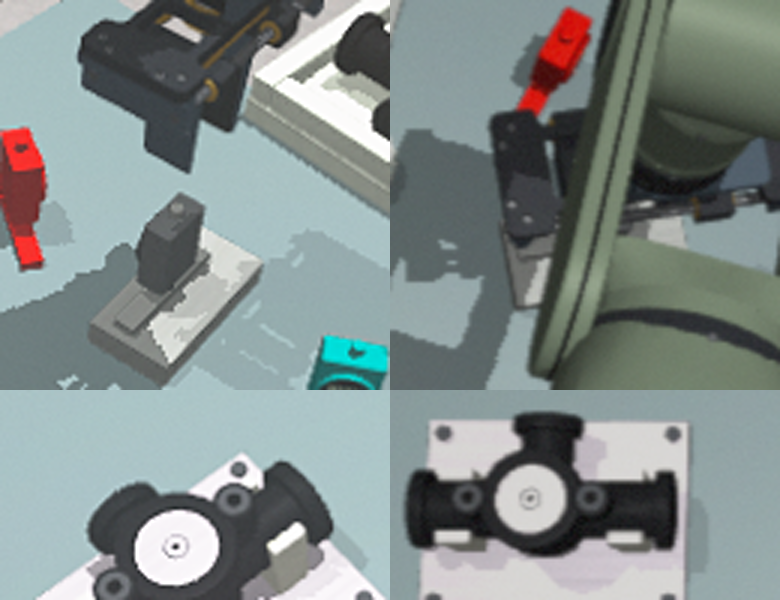

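The plug now sits flush below the collar, and the gauge stands undisturbed under the opening gripper, side crop (175,240). Next I descend.

move_arm(
  plan=[
    {"tx": -0.07,"ty": -0.08,"tz": 0,"wx": 0,"wy": 0,"wz": 0},
    {"tx": 0,"ty": 0,"tz": 0,"wx": 0,"wy": 0,"wz": 0},
    {"tx": 0,"ty": 0,"tz": 0,"wx": 0,"wy": 0,"wz": 0},
    {"tx": 0,"ty": 0,"tz": 0,"wx": 0,"wy": 0,"wz": 0},
    {"tx": 0,"ty": 0,"tz": 0,"wx": 0,"wy": 0,"wz": 0},
    {"tx": 0,"ty": 0,"tz": 2,"wx": 0,"wy": 0,"wz": 0},
    {"tx": 0,"ty": 0,"tz": 2,"wx": 0,"wy": 0,"wz": 0},
    {"tx": 0,"ty": 0,"tz": 2,"wx": 0,"wy": 0,"wz": 0},
    {"tx": 0,"ty": 0,"tz": 2,"wx": 0,"wy": 0,"wz": 0},
    {"tx": 0,"ty": 0,"tz": 2,"wx": 0,"wy": 0,"wz": 0},
    {"tx": 0,"ty": 0,"tz": 1.7,"wx": 0,"wy": 0,"wz": 0},
    {"tx": 0,"ty": 0,"tz": 0,"wx": 0,"wy": 0,"wz": 0},
  ],
)

```text
time_s: 6.9
ee_pos: [584.0, -171.2, 62.6]
ee_rot: [179.8, -0.4, -172.5]
force: [0.1, 0.2, -0.6]
gripper_width: 91.2
gripper_force: 0.0
```

move_arm(
  plan=[
    {"tx": 0,"ty": 0,"tz": 0,"wx": 0,"wy": 0,"wz": 0},
    {"tx": 0,"ty": 0,"tz": 0,"wx": 0,"wy": 0,"wz": 0},
    {"tx": 0,"ty": 0,"tz": 0,"wx": 0,"wy": 0,"wz": 0},
    {"tx": 0,"ty": 0,"tz": 0,"wx": 0,"wy": 0,"wz": 0},
    {"tx": 0,"ty": 0,"tz": 0,"wx": 0,"wy": 0,"wz": 0},
    {"tx": 0,"ty": 0,"tz": 0,"wx": 0,"wy": 0,"wz": 0},
    {"tx": 0,"ty": 0,"tz": 0,"wx": 0,"wy": 0,"wz": 0},
    {"tx": 0,"ty": 0,"tz": 0,"wx": 0,"wy": 0,"wz": 0},
    {"tx": 0,"ty": 0,"tz": 0,"wx": 0,"wy": 0,"wz": 0},
  ],
  gripper=3.6,
  force=30,
)

```text
time_s: 7.65
ee_pos: [586.7, -172.0, 66.6]
ee_rot: [-180.0, 0.0, -172.5]
force: [-1.4, 0.5, 2.1]
gripper_width: 46.1
gripper_force: 30.0
```

Run:
```python
from h import *
delta(586.6,-171.5,66,187.5)
```

```text
t 7.65 pos [ 586.7 -172.    66.6] rot [-1.8000e+02  2.0000e-02 -1.7248e+02] F [-1.4  0.5  2.1] w 46.1 gf 30.0 q6 [ -17.   29.   96.    0.   55. -115.]
shift cm (current axes) [-0.     0.051  0.058] (target axes) [-0.     0.051  0.058] rot rad [-0.0001  0.0004  0.0003]
```

move_arm(
  plan=[
    {"tx": 0,"ty": 0,"tz": -0.3,"wx": 0,"wy": 0,"wz": 0},
    {"tx": 0,"ty": 0,"tz": -0.8,"wx": 0,"wy": 0,"wz": 0},
    {"tx": 0,"ty": 0,"tz": -1.4,"wx": 0,"wy": 0,"wz": 0},
    {"tx": 0,"ty": 0,"tz": -1.8,"wx": 0,"wy": 0,"wz": 0},
    {"tx": 0,"ty": 0,"tz": -1.8,"wx": 0,"wy": 0,"wz": 0},
    {"tx": 0,"ty": 0,"tz": -1.8,"wx": 0,"wy": 0,"wz": 0.038},
    {"tx": 0,"ty": 0,"tz": -1.8,"wx": 0,"wy": 0,"wz": 0.038},
    {"tx": 0,"ty": 0,"tz": -1.4,"wx": 0,"wy": 0,"wz": 0.038},
    {"tx": 0,"ty": 0,"tz": -0.9,"wx": 0,"wy": 0,"wz": 0.038},
    {"tx": 0,"ty": 0,"tz": -0.4,"wx": 0,"wy": 0,"wz": 0},
    {"tx": 0,"ty": 0,"tz": 0,"wx": 0,"wy": 0,"wz": 0},
  ],
)

```text
time_s: 8.57
ee_pos: [586.8, -172.1, 191.2]
ee_rot: [-180.0, 0.1, 178.9]
force: [-0.7, -0.3, -2.2]
gripper_width: 46.0
gripper_force: 30.0
```

move_arm(
  plan=[
    {"tx": 0.1,"ty": 0.9,"tz": 0,"wx": 0,"wy": 0,"wz": 0},
    {"tx": 0.2,"ty": 1.8,"tz": 0,"wx": 0,"wy": 0,"wz": 0},
    {"tx": 0.34,"ty": 2.7,"tz": 0,"wx": 0,"wy": 0,"wz": 0},
    {"tx": 0.34,"ty": 2.7,"tz": 0,"wx": 0,"wy": 0,"wz": 0},
    {"tx": 0.34,"ty": 2.7,"tz": 0,"wx": 0,"wy": 0,"wz": 0},
    {"tx": 0.34,"ty": 2.7,"tz": 0,"wx": 0,"wy": 0,"wz": 0},
    {"tx": 0.34,"ty": 2.7,"tz": 0,"wx": 0,"wy": 0,"wz": 0},
    {"tx": 0.34,"ty": 2.7,"tz": 0,"wx": 0,"wy": 0,"wz": 0},
    {"tx": 0.34,"ty": 2.7,"tz": 0,"wx": 0,"wy": 0,"wz": 0},
    {"tx": 0.34,"ty": 2.7,"tz": 0,"wx": 0,"wy": 0,"wz": 0},
    {"tx": 0.34,"ty": 2.7,"tz": 0,"wx": 0,"wy": 0,"wz": 0},
    {"tx": 0.34,"ty": 2.7,"tz": 0,"wx": 0,"wy": 0,"wz": 0},
  ],
)

```text
time_s: 9.57
ee_pos: [554.2, 127.4, 189.1]
ee_rot: [-180.0, -0.2, 178.9]
force: [0.5, 0.2, -3.0]
gripper_width: 45.7
gripper_force: 30.0
```

move_arm(
  plan=[
    {"tx": 0.34,"ty": 2.7,"tz": 0,"wx": 0,"wy": 0,"wz": 0},
    {"tx": 0.34,"ty": 2.7,"tz": 0,"wx": 0,"wy": 0,"wz": 0},
    {"tx": 0.34,"ty": 2.7,"tz": 0,"wx": 0,"wy": 0,"wz": 0},
    {"tx": 0.25,"ty": 1.9,"tz": 0,"wx": 0,"wy": 0,"wz": 0},
    {"tx": 0.1,"ty": 1,"tz": 0,"wx": 0,"wy": 0,"wz": 0},
    {"tx": 0,"ty": 0,"tz": 0,"wx": 0,"wy": 0,"wz": 0},
    {"tx": 0,"ty": 0,"tz": 0,"wx": 0,"wy": 0,"wz": 0},
    {"tx": 0,"ty": 0,"tz": 0,"wx": 0,"wy": 0,"wz": 0},
  ],
)

```text
time_s: 10.23
ee_pos: [544.1, 234.8, 189.8]
ee_rot: [-179.9, -0.1, 178.8]
force: [0.2, 0.0, -2.5]
gripper_width: 45.7
gripper_force: 30.0
```

Run:
```python
from h import *
delta(544,235.8,160,178.8)
s=snap('side','s4');t=snap('top','t4')
def c(f,x,y,w,h,k): return cv2.resize(f['color'][y:y+h,x:x+w,::-1],(w*k,h*k),interpolation=cv2.INTER_CUBIC)
cv2.imwrite('pics/c4.png',np.hstack([c(s,180,200,130,150,4),c(t,160,130,70,150,4)]))
```

```text
t 10.23 pos [544.1 234.8 189.8] rot [-1.7994e+02 -5.0000e-02  1.7878e+02] F [ 0.2  0.  -2.5] w 45.7 gf 30.0 q6 [ 22.  21.  89.  -0.  70. -67.]
shift cm (current axes) [0.011 0.099 2.984] (target axes) [0.013 0.096 2.984] rot rad [-0.0011 -0.0009 -0.0003]
```

View pics/c4.png

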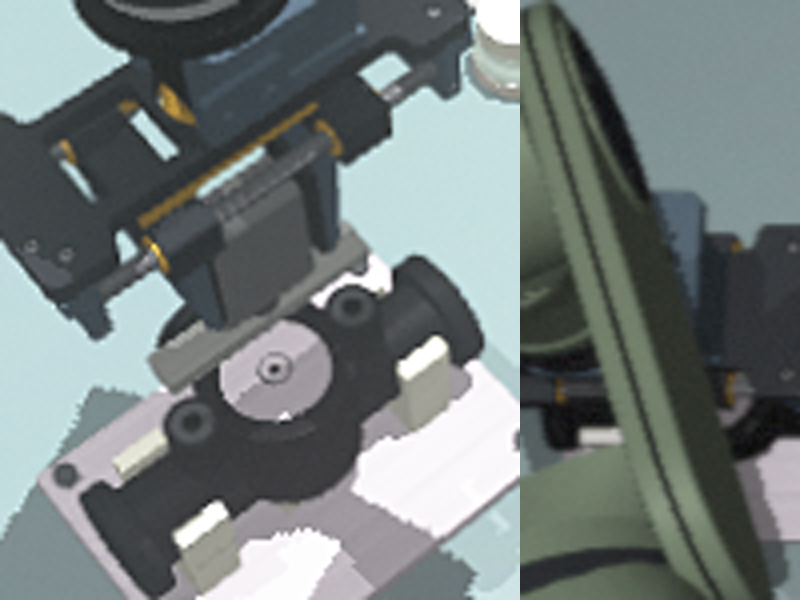

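The gauge is held upright above the port. In the side crop the foot runs from about (170,392) to (382,262), and the mark is at (275,368). I'll compare the foot corners with where the model predicts them.

Run:
```python
from h import *
f=load('s4')
c=np.radians(-1.2);R=np.array([[np.cos(c),-np.sin(c)],[np.sin(c),np.cos(c)]])
for P in [(-9,51,0),(-9,51,10),(9,51,10),(-9,-51,0),(-9,-51,10),(9,-51,10)]:
    w=np.r_[R@np.array(P[:2])+[544.1,234.8],148.2+P[2]]
    print(P,(((proj(f,w)[0]-[180,200])+.5)*4-.5).round(0))
print('mark at',atz(f,[(275.5)/4-.5+180,368.5/4-.5+200],102))
crop(f,210,255,75,48,10,'c5')
```

```text
(-9, 51, 0) [174. 401.]
(-9, 51, 10) [170. 389.]
(9, 51, 10) [145. 359.]
(-9, -51, 0) [372. 259.]
(-9, -51, 10) [371. 247.]
(9, -51, 10) [344. 219.]
mark at [543.82657039 234.86147747 102.        ]
```

View pics/c5.png

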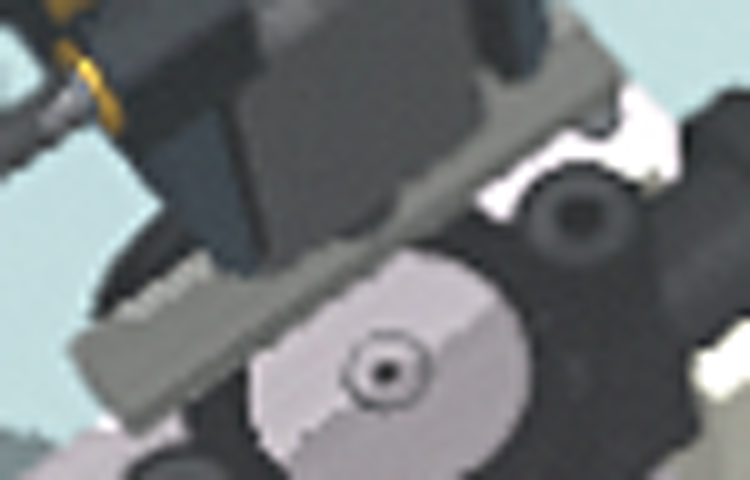

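The foot corners agree with the prediction within about 2 px, and the ring is on the port axis. I'll make a small correction and descend.

move_arm(
  plan=[
    {"tx": 0.04,"ty": 0.08,"tz": 0.4,"wx": 0,"wy": 0,"wz": 0},
    {"tx": 0,"ty": 0,"tz": 0.8,"wx": 0,"wy": 0,"wz": 0},
    {"tx": 0,"ty": 0,"tz": 0.9,"wx": 0,"wy": 0,"wz": 0},
    {"tx": 0,"ty": 0,"tz": 0.8,"wx": 0,"wy": 0,"wz": 0},
    {"tx": 0,"ty": 0,"tz": 0.4,"wx": 0,"wy": 0,"wz": 0},
    {"tx": 0,"ty": 0,"tz": 0.1,"wx": 0,"wy": 0,"wz": 0},
    {"tx": 0,"ty": 0,"tz": 0.1,"wx": 0,"wy": 0,"wz": 0},
    {"tx": 0,"ty": 0,"tz": 0,"wx": 0,"wy": 0,"wz": 0},
    {"tx": 0,"ty": 0,"tz": 0,"wx": 0,"wy": 0,"wz": 0},
    {"tx": 0,"ty": 0,"tz": 0,"wx": 0,"wy": 0,"wz": 0},
  ],
)

```text
time_s: 11.17
ee_pos: [544.2, 236.9, 155.7]
ee_rot: [180.0, 0.0, 178.8]
force: [0.8, 0.4, -2.0]
gripper_width: 45.9
gripper_force: 30.0
```

move_arm(
  plan=[
    {"tx": 0.03,"ty": -0.1,"tz": 0.15,"wx": 0,"wy": 0,"wz": 0},
    {"tx": 0,"ty": 0,"tz": 0.15,"wx": 0,"wy": 0,"wz": 0},
    {"tx": 0,"ty": 0,"tz": 0.1,"wx": 0,"wy": 0,"wz": 0},
    {"tx": 0,"ty": 0,"tz": 0.1,"wx": 0,"wy": 0,"wz": 0},
    {"tx": 0,"ty": 0,"tz": 0,"wx": 0,"wy": 0,"wz": 0},
    {"tx": 0,"ty": 0,"tz": 0,"wx": 0,"wy": 0,"wz": 0},
  ],
)

```text
time_s: 11.67
ee_pos: [543.8, 235.8, 150.3]
ee_rot: [180.0, 0.0, 178.8]
force: [0.1, 0.6, -1.8]
gripper_width: 46.1
gripper_force: 30.0
```

move_arm(
  plan=[
    {"tx": 0,"ty": 0,"tz": 0.05,"wx": 0,"wy": 0,"wz": 0},
    {"tx": 0,"ty": 0,"tz": 0.05,"wx": 0,"wy": 0,"wz": 0},
    {"tx": 0,"ty": 0,"tz": 0.05,"wx": 0,"wy": 0,"wz": 0},
    {"tx": 0,"ty": 0,"tz": 0.05,"wx": 0,"wy": 0,"wz": 0},
    {"tx": 0,"ty": 0,"tz": 0,"wx": 0,"wy": 0,"wz": 0},
    {"tx": 0,"ty": 0,"tz": 0,"wx": 0,"wy": 0,"wz": 0},
    {"tx": 0,"ty": 0,"tz": 0,"wx": 0,"wy": 0,"wz": 0},
  ],
)

```text
time_s: 12.25
ee_pos: [543.8, 235.8, 148.6]
ee_rot: [180.0, 0.0, 178.8]
force: [-0.0, -0.2, 1.0]
gripper_width: 45.9
gripper_force: 30.0
```

move_arm(
  plan=[
    {"tx": 0,"ty": 0,"tz": 0.05,"wx": 0,"wy": 0,"wz": 0},
    {"tx": 0,"ty": 0,"tz": 0.05,"wx": 0,"wy": 0,"wz": 0},
    {"tx": 0,"ty": 0,"tz": 0,"wx": 0,"wy": 0,"wz": 0},
    {"tx": 0,"ty": 0,"tz": 0,"wx": 0,"wy": 0,"wz": 0},
    {"tx": 0,"ty": 0,"tz": 0,"wx": 0,"wy": 0,"wz": 0},
    {"tx": 0,"ty": 0,"tz": 0,"wx": 0,"wy": 0,"wz": 0},
  ],
)

```text
time_s: 12.75
ee_pos: [543.8, 235.8, 148.6]
ee_rot: [180.0, 0.1, 178.8]
force: [-1.9, -1.1, 6.8]
gripper_width: 45.7
gripper_force: 30.0
```

Run:
```python
from h import *
delta(544,235.8,148.6,178.8); print(env.state()['torque'])
s=snap('side','s6'); crop(s,190,220,125,110,5,'c6')
c=np.radians(-1.2);R=np.array([[np.cos(c),-np.sin(c)],[np.sin(c),np.cos(c)]])
for P in [(-9,51,0),(-9,51,10),(9,51,10),(-9,-51,0),(-9,-51,10)]:
    w=np.r_[R@np.array(P[:2])+[543.9,235.7],107+P[2]]
    print(P,(((proj(s,w)[0]-[190,220])+.5)*5-.5).round(0))
```

```text
t 12.75 pos [543.8 235.8 148.6] rot [1.7997e+02 7.0000e-02 1.7881e+02] F [-1.9 -1.1  6.8] w 45.7 gf 30.0 q6 [ 22.  23.  93.  -0.  64. -66.]
shift cm (current axes) [-0.021 -0.002 -0.003] (target axes) [-0.021 -0.002 -0.003] rot rad [0.0004 0.0012 0.0002]
[-0.34685609  0.28540004  0.02361656]
(-9, 51, 0) [185. 460.]
(-9, 51, 10) [180. 447.]
(9, 51, 10) [150. 410.]
(-9, -51, 0) [422. 287.]
(-9, -51, 10) [420. 273.]
```

View pics/c6.png

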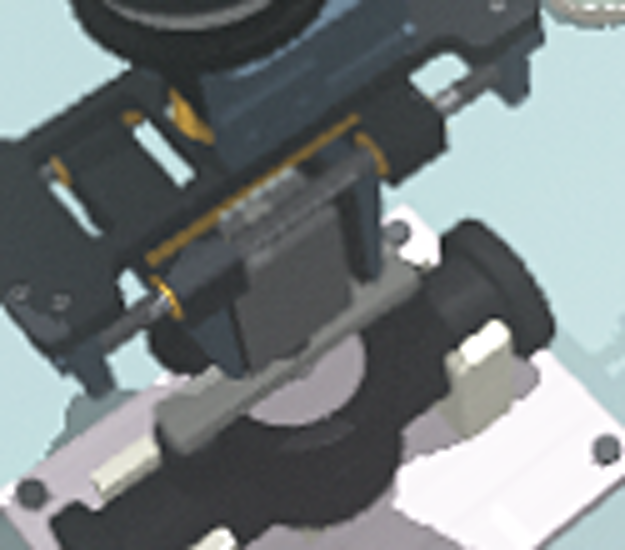

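The foot lies flat over both lugs. Its corners, at (180,455), (155,410) and (425,283), match the prediction to about 1 mm, and the tip is on the port axis. The push reads +6.8 N, or about 9 N in all with the gauge's weight. I'm handing in.

```bash
python3 -c "
from h import *
print(env.job_done())"
```

```text
the job is handed in; nothing more can be done
None
```

The job is handed in: I pushed the plug onto its stop before touching the gauge, then stood the gauge flat on the two lugs over the plug's centre mark, still gripped and pressed down at about 7 N (about 9 N with its weight), at 12.8 s; no verdict was returned.

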